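Weight the pattern and ready the shears

ROBOT

A 7-joint arm with a two-finger parallel gripper is mounted at the origin on the work surface. World frame = base frame: x ahead of the robot, y to its left, z up, the work surface at z = 0. Lengths are in m, angles in rad, forces in N, time in s.
With the tool pointing down it reaches from about 0.4 to 0.85 m from the base axis. Payload 10.4 kg.
Tool frame: the origin (TCP) lies between the finger pads; the fingertips stand 17 mm ahead of it and the grasp point (between the pads) lies 2 mm behind it; x points along the fingers, y is the direction in which the jaws open and shut, and the axes are right-handed (so a half turn about x gives the same grasp; the last joint's range is limited). The gripper opens to 87 mm and grips with 3 to 60 N. Pads are 19 mm wide; open, the fingers measure 117 mm over their backs; the gripper's body (75 mm by 190 mm) begins 51 mm behind the grasp point.
Start: joints at [-1.207, 0.332, -0.065, 1.46, 0.022, 1.35, -0.088], TCP at [0.236, 0.579, 0.24] pointing down, gripper open.
Joint ranges: [-2.6, 2.6], [-0.5, 2.12], [-1.47, 1.34], [0.16, 2.42], [-1.27, 4.41], [0.06, 2.06], [-2.6, 2.6]. Speed limits (rad/s): [2.22, 2.22, 2.79, 2.79, 3.14, 3.14, 3.14].

INTERFACE

Orientations are given as a unit quaternion [x, y, z, w].
In Python, from bench import r, optics, close_job gives the robot as it stands.
- The arm moves only by the shell command python3 -m inch 'ROWS' [OPENING] [FORCE]. ROWS is JSON, a list of rows, each an object with "translation": the shift along the tool's x, y, z in cm, a list of three; "spin": the turn about the tool's x in degrees. In form: [{"translation": [tx, ty, tz], "spin": spin}, ...]. A call has 1 to 20 rows; each row shifts and turns the pose as measured when the row begins, along the tool's axes as they then stand; what a row does not reach is not made up. A row lasts 1/8 s, in which the tool goes at most 62.5 mm and 10.7 degrees, less where a joint would pass 70% of its speed; a pose out of reach is approached as far as the arm can. A call is refused whole if a number of a shift passes 6.25 or a number of a turn 10.7, either way. A call with a gripper value outside its range is refused whole. OPENING is the closure, from 0 (fully open) to 1 (shut), set as the call begins (- or left out, the last holds). The fingers move at their own pace and stop on an object; FORCE is the grip in N (left out, the last holds). Time passes only in rows, so rows that do not move let the fingers close. It gives the time, the measured TCP pose, the force and the opening at its end, in the units of the state.
- r.read_state(): the state, without advancing time (a new reading comes with each control period).
- optics.camera(name): name is "side" or "top"; returns the picture (480x640x3 uint8, red, green, blue); there is no depth.
- optics.camera_model(name): a dict with "camera_matrix" (3x3 intrinsics, pixels), "dist" ([k1, k2, p1, p2, k3] as OpenCV has them; the pictures are not rectified), "world_from_camera" (4x4, takes a point from camera to world coordinates). Camera axes: x right, y down, z forward; pixel columns grow to the right and rows downward; lengths in m; the calibration is good to about 2 mm. A picture is of the moment at which its call begins. camera_model takes no time and is no camera call.
- close_job(): hands the job in, once; it reports no verdict.
The state is a dict: "time": time; "joint_positions": joint angles; "joint_vel": joint speeds; "joint_torque": joint torques, N m; "ee_pos": TCP position; "eef_rot": TCP orientation; "ft_force": force on the tool from outside, world axes, zero at the start; "torque": the same for the moment, N m; "width": finger opening in m.
Only numpy, scipy, OpenCV 4.12 (cv2) and the standard library are available. Lean on these libraries where they do the work, as an engineer would, in place of code of your own. Each camera call takes 0.05 s, during which the arm holds its last target.

TASK

Get the pattern ready for cutting: stand the fallen pattern weight upright on the pattern card and let go of it, then draw the shears (the tool with two finger loops) out of the tool block and slant them, points down, about 45 degrees from upright, with the points over the card and about 10 cm above it. Finish while still holding the shears there, clear of everything; leave the other tools and things standing where they are.

Things in the scene. Friction and masses are not known exactly. Their poses are not given: they have to be found in the camera images.
- card: Fixed white pattern card lying on the table, 240 (x) by 320 (y) by 2 mm thick. Origin at the centre of its underside, on the table; z up.
- weight: Fallen dark steel pattern weight, 0.6 kg: base slab 70 x 70 x 16 mm, square stem 24 x 24 mm from its middle up to 100 mm. Origin: centre of the base's underside; z along the stem to its free end. It starts lying on the card on a base edge (its x axis down) and the stem's end, z dipping 15 degrees below level and pointing more or less away from the robot. Centre of mass 27 mm from the underside.
- weight_top (a point): Centre of the free end of the fallen weight's stem, 100 mm from its underside. Let go with a bottom edge on the card, the weight rocks upright by itself if it leans less than about 45 degrees.
- block: Fixed wooden tool block 80 (x) by 230 (y) by 100 mm high; origin at the centre of its underside, z up. Three vertical slots 12 (x) by 23 (y) mm go through it in a row along its y axis, at y = -75, 0 and +75 mm. Each holds one tool; which is where varies.
- shears: Closed rigid shears, 0.16 kg, points down in one slot of the block. Origin at the points, z towards the handle, y across the two loops, x through the thin side. Blade 7 x 18 mm to z = 92; collar 12 x 34 mm, z = 92 to 106, rests on the block's top; black handle: middle bar 12 (x) by 22 (y) mm, z = 106 to 186, a loop either side, z = 122 to 186, 82 mm over both, 10 mm thick.
- shears_tip (a point): The points of the shears (at the origin of the shears). While seated they are 8 mm above the table and the handle's end is at 194 mm; the shears lift straight up, with 2 mm play all round in the slot.
- shears_grip (a point): A good place to hold the shears, in the middle bar between the loops, 152 mm from the points; 12 mm thick along the shears' x.
- weight2: A second, identical weight that already stands upright on the card near a corner, 100 mm high. Origin at the centre of its underside. Leave alone.
- knife: Trimming knife with a straight black handle 14 x 22 mm, 181 mm long; stands upright, blade in its slot; same collar and slot as the shears. Origin at its tip, z axis towards the handle. Leave alone.
- awl: Awl with a round wooden handle up to 32 mm across, 168 mm long; stands upright, blade in its slot; same collar and slot as the shears. Origin at its tip, z axis towards the handle. Leave alone.
- spool: Thread spool 44 mm across and 50 mm high standing on the card. Origin under its centre. Leave alone.
- jar: Closed jar 56 mm across and 75 mm high on the table. Origin under its centre. Leave alone.
- tape: Cardboard ring 90 mm across and 24 mm high lying on the table. Origin under its centre. Leave alone.
- core: Cardboard core 40 mm across and 110 mm high standing on the table. Origin under its centre. Leave alone.
Things that resemble listed ones, but are neither listed nor needed, are in the scene too. Of the things shaped like the shears, the black one is meant. Leave any orange look-alike of the weight alone.

How it is judged:
On the way, in this order (a step that is already met when the one before it is completed fails the run):
1. the fallen weight stands upright on the card, let go (angle between weight's own z axis and vertical below 0.1 rad and z of weight in the frame of card between -0.004 and 0.006 m and x of weight in the frame of card between -0.11 and 0.11 m and y of weight in the frame of card between -0.15 and 0.15 m and linear speed of weight below 0.02 m/s and contact force between weight and the arm below 0.1 N), for 0.3 s.
2. the shears are drawn clear of the block in the gripper (z of shears_tip in the frame of block above 0.103 m and contact force between shears and the fingers above 0.5 N and contact force between shears and block below 0.1 N), for 0.1 s.
At the end, for the whole second after the job is handed in: Weight upright (0.1 rad), let go, its middle on the card 10 mm or more inside the edges; shears held still by the fingers, 30 to 60 degrees from upright, points down, 5 to 15 cm above the card and over it (5 mm beyond its edge at most), touching nothing else (all of step 1 and angle between shears's own z axis and vertical between 0.52 and 1.05 rad and z of shears_tip in the frame of card between 0.05 and 0.15 m and x of shears_tip in the frame of card between -0.125 and 0.125 m and y of shears_tip in the frame of card between -0.165 and 0.165 m and contact force between shears and the fingers above 0.5 N and linear speed of shears below 0.03 m/s and contact force between shears and block below 0.1 N and contact force between shears and card below 0.1 N and contact force between shears and weight below 0.1 N and contact force between shears and weight2 below 0.1 N and contact force between shears and knife below 0.1 N and contact force between shears and awl below 0.1 N and contact force between shears and spool below 0.1 N and contact force between shears and jar below 0.1 N and contact force between shears and tape below 0.1 N and contact force between shears and core below 0.1 N); the arm keeps its last pose, push and grip.
It fails at once if a bystander is shifted more than 30 mm or tipped more than about 30 degrees (distance of any of knife, awl, weight2, spool, jar, tape, core from where it was at the start of the episode above 0.03 m or angle between any of knife, awl, weight2, spool, jar, tape, core's own z axis and vertical above 0.5 rad).
It also fails if it takes over 61 s, if anything falls off the work surface, if the arm or the gripper's body presses on something with over 40 N, if the wrist force passes 120 N, or if a joint passes its speed limit or range.

## Working session

There is one attempt and no reset: what is moved stays moved. The work goes in short steps, Python scripts to look and compute and a shell command to move; the robot and the scene stay as the last step left them, time stands still between calls to the robot, and variables do not carry over. Pictures are saved under pics/ and viewed, and the job is handed in when it is done.

```bash
ls; mkdir -p pics; python3 - <<'E'
from bench import r, optics
import cv2,numpy as np
np.set_printoptions(precision=4,suppress=True)
for n in ("side","top"):
    cv2.imwrite(f"pics/{n}0.png",optics.camera(n)[:,:,::-1])
    m=optics.camera_model(n); print(n,m)
s=r.read_state(); print(s)
E
```

```text
pics
side {'camera_matrix': array([[460.5939,   0.    , 324.9282],
       [  0.    , 460.5939, 244.0651],
       [  0.    ,   0.    ,   1.    ]]), 'dist': array([-0.0032,  0.    ,  0.    ,  0.    ,  0.    ]), 'world_from_camera': array([[ 0.7854, -0.4808,  0.3898,  0.0916],
       [-0.6188, -0.6243,  0.4768, -0.5285],
       [ 0.0141, -0.6157, -0.7879,  0.984 ],
       [ 0.    ,  0.    ,  0.    ,  1.    ]])}
top {'camera_matrix': array([[573.7457,   0.    , 319.8784],
       [  0.    , 573.7457, 245.5005],
       [  0.    ,   0.    ,   1.    ]]), 'dist': array([-0.1143,  0.    ,  0.    ,  0.    ,  0.    ]), 'world_from_camera': array([[ 0.0049, -0.9834,  0.1812,  0.3283],
       [-0.9999, -0.0021,  0.0157, -0.0138],
       [-0.015 , -0.1812, -0.9833,  1.3543],
       [ 0.    ,  0.    ,  0.    ,  1.    ]])}
{'time': 0.1, 'joint_positions': array([-1.2066,  0.3328, -0.0647,  1.4608,  0.0216,  1.3499, -0.0885]), 'joint_vel': array([ 0.0013, -0.0015,  0.001 , -0.001 , -0.0004,  0.002 , -0.0001]), 'joint_torque': array([  0.0023, -62.4556,   0.0255, -39.0714,  -0.0613,   0.0367,
         0.    ]), 'ee_pos': array([0.2357, 0.5785, 0.2389]), 'eef_rot': array([ 0.1355,  0.694 , -0.1363,  0.6939]), 'ft_force': array([-0.635 ,  0.6266,  0.4907]), 'torque': array([-0.029 ,  0.0167, -0.0052]), 'width': 0.08718879329063058}
```

View pics/side0.png

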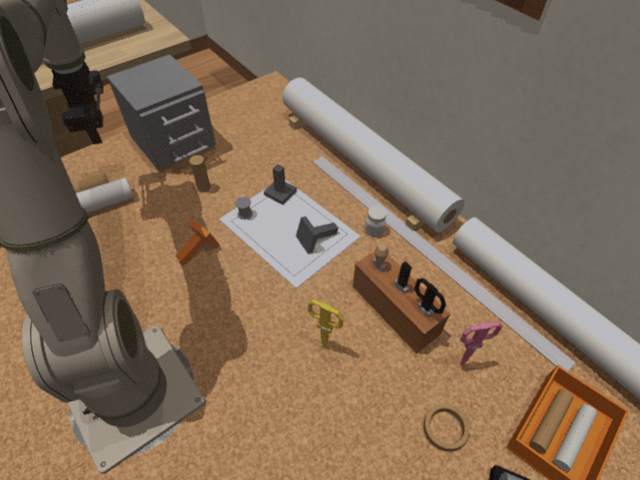

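View pics/top0.png

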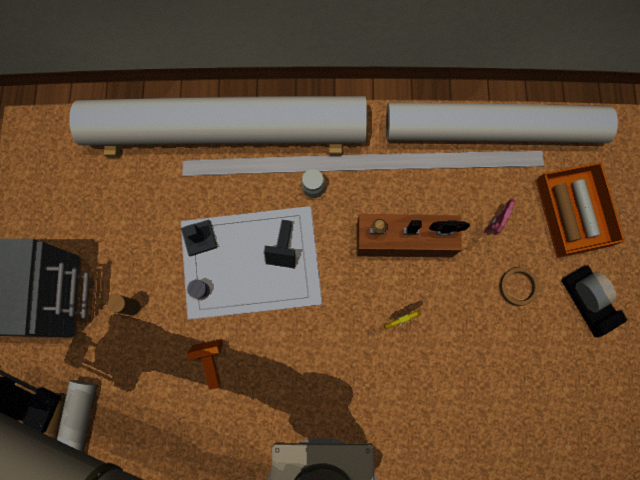

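Both views agree. The candidates are:
- **Shears-shaped:** black at top (448,227) / side (430,295) in the block, yellow at side (325,320), pink at side (477,340). The black one in the block's -y slot is the one meant.
- **Weight-shaped:** the fallen dark one at top (283,245), the standing dark one at top (200,237), and an orange look-alike at top (207,362). The fallen dark one on the card is the one meant.

I'll enlarge both to confirm.

```bash
cat > h.py <<'E'
import cv2,numpy as np
from bench import r, optics
from scipy.spatial.transform import Rotation as R
np.set_printoptions(precision=4,suppress=True)
M={n:optics.camera_model(n) for n in("side","top")}
def ray(n,p):
    m=M[n];q=cv2.undistortPoints(np.array([[p]],float),m["camera_matrix"],m["dist"])[0,0]
    T=m["world_from_camera"];d=T[:3,:3]@np.array([q[0],q[1],1]);return T[:3,3],d/np.linalg.norm(d)
def plane(n,p,z):
    o,d=ray(n,p);return o+d*(z-o[2])/d[2]
def tri(ps,pt):
    o1,d1=ray("side",ps);o2,d2=ray("top",pt)
    A=np.stack([d1,-d2],1);t=np.linalg.lstsq(A,o2-o1,rcond=None)[0]
    a,b=o1+t[0]*d1,o2+t[1]*d2;return (a+b)/2,np.linalg.norm(a-b)
def proj(n,P):
    m=M[n];T=np.linalg.inv(m["world_from_camera"]);rv=cv2.Rodrigues(T[:3,:3])[0]
    return cv2.projectPoints(np.atleast_2d(np.array(P,float)),rv,T[:3,3],m["camera_matrix"],m["dist"])[0][:,0]
def tool():
    s=r.read_state();return s["ee_pos"],R.from_quat(s["eef_rot"]).as_matrix(),s
def snap(n,name,box=None,k=1):
    im=optics.camera(n)[:,:,::-1].copy();cv2.imwrite(f"pics/{name}_raw.png",im)
    if box: im=im[box[1]:box[3],box[0]:box[2]]
    cv2.imwrite(f"pics/{name}.png",cv2.resize(im,None,fx=k,fy=k,interpolation=cv2.INTER_CUBIC));return im
E
python3 - <<'E'
import cv2,numpy as np
t=cv2.imread("pics/top0.png");s=cv2.imread("pics/side0.png")
f=lambda im,x,y,w,h,k:cv2.resize(im[y:y+h,x:x+w],None,fx=k,fy=k,interpolation=cv2.INTER_CUBIC)
a=f(t,255,210,60,70,6);b=f(s,285,205,60,60,6);c=f(t,350,205,130,60,3);d=f(s,345,235,110,115,4)
C=np.zeros((600,800,3),np.uint8)
C[:420,:360]=cv2.resize(a,(360,420));C[:360,400:760]=b
cv2.imwrite("pics/c1.png",C)
C=np.zeros((600,800,3),np.uint8);C[:180,:390]=c;C[:460,350+10:360+440]=d[:, :440];C[:180,:350]=c[:,40:390]
cv2.imwrite("pics/c2.png",C)
E
```

```text
(no output)
```

View pics/c1.png

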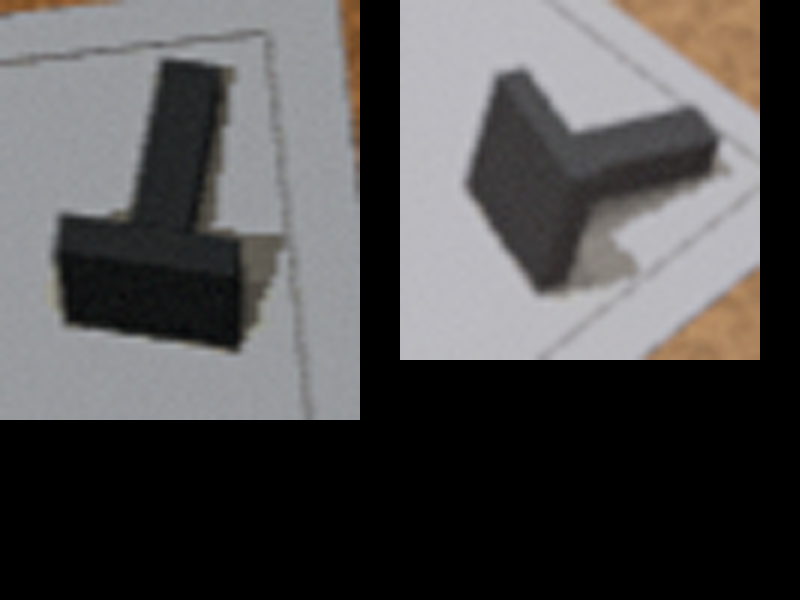

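View pics/c2.png

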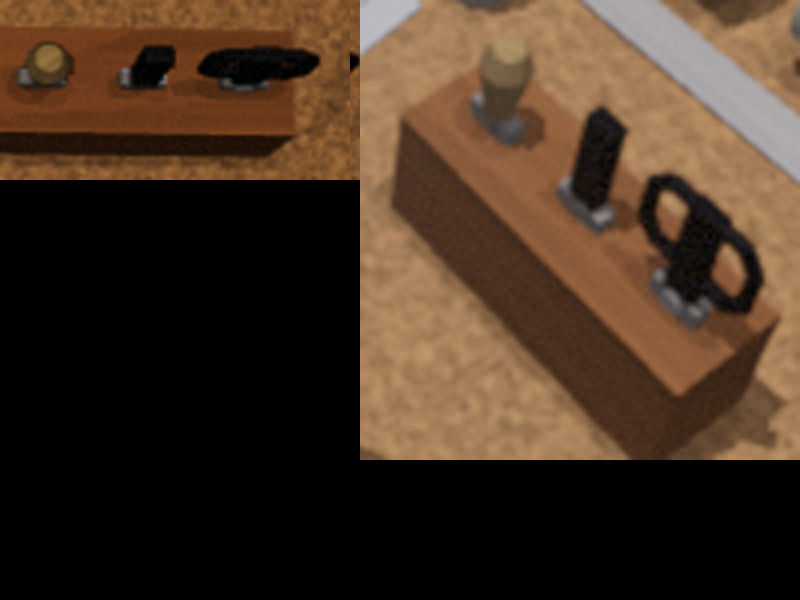

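```bash
python3 - <<'E'
from h import *
T=lambda x,y:(255+x/6-.42,210+y/6-.42)
S=lambda x,y:(285+(x-400)/6-.42,205+y/6-.42)
for nm,s,t in [("stem end up +y",S(695,107),T(165,62)),("stem end up -y",S(717,137),T(222,68)),
  ("base top far +y",S(522,70),T(60,213)),("bot +y",S(467,185),T(65,322)),("bot -y",S(543,293),T(240,348))]:
    print(nm,*tri(s,t))
print("bottoms on card top:",plane("top",T(65,322),.0066),plane("top",T(240,348),.0066), "side",plane("side",S(467,185),.0066),plane("side",S(543,293),.0066))
im=cv2.imread("pics/top0.png");hsv=cv2.cvtColor(im,cv2.COLOR_BGR2HSV)
m=((hsv[...,1]<60)&(hsv[...,2]>90)).astype(np.uint8);m[:205]=0;m[320:]=0;m[:,:175]=0;m[:,325:]=0
c=max(cv2.findContours(m,cv2.RETR_EXTERNAL,cv2.CHAIN_APPROX_NONE)[0],key=cv2.contourArea)
h=cv2.convexHull(c);q=cv2.approxPolyDP(h,8,True)[:,0];print("card px",q.tolist())
P=np.array([plane("top",p,.002) for p in q]);print(P);print("centre",P.mean(0))
# shears in top (scale3,off 390-? ) collar & handles
B=(350,205)
print("block top corners")
for p in [(358.5,214.5),(461,216),(461,248.5),(359,249)]: print(plane("top",p,.1))
p,A,s=tool();print("tool axes cols",A,p)
E
python3 - <<'E'
import cv2
t=cv2.imread("pics/top0.png")[205:265,350:480]
cv2.imwrite("pics/c3.png",cv2.resize(t,None,fx=6,fy=6,interpolation=cv2.INTER_CUBIC))
s=cv2.imread("pics/side0.png")[235:350,345:455]
cv2.imwrite("pics/c4.png",cv2.resize(s,None,fx=5,fy=5,interpolation=cv2.INTER_CUBIC))
E
```

```text
stem end up +y [0.635  0.0985 0.0212] 0.0018654275401184107
stem end up -y [0.6309 0.076  0.0242] 0.003971398779315893
base top far +y [0.5652 0.1347 0.0627] 0.0039017555187034
bot +y [0.5334 0.1381 0.0019] 0.0014673597504909646
bot -y [0.5236 0.068  0.0015] 0.0006453718740732493
bottoms on card top: [0.5333 0.1372 0.0066] [0.5231 0.0675 0.0066] side [0.5306 0.1352 0.0066] [0.521  0.065  0.0066]
card px [[310, 206], [320, 304], [188, 319], [181, 221]]
[[0.675  0.0323 0.002 ]
 [0.4373 0.0068 0.002 ]
 [0.3997 0.3193 0.002 ]
 [0.6375 0.3473 0.002 ]]
centre [0.5374 0.1764 0.002 ]
block top corners
[ 0.6303 -0.0801  0.1   ]
[ 0.6276 -0.3114  0.1   ]
[ 0.5533 -0.3083  0.1   ]
[ 0.5517 -0.0807  0.1   ]
tool axes cols [[-0.0004  0.3773  0.9261]
 [-0.0011  0.9261 -0.3773]
 [-1.     -0.0012  0.0001]] [0.2357 0.5785 0.2389]
```

View pics/c3.png

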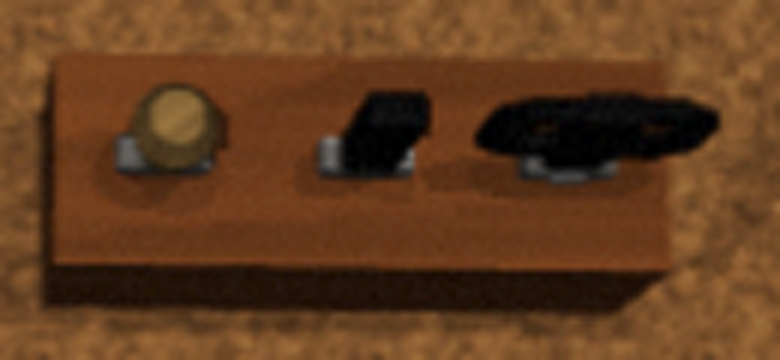

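View pics/c4.png

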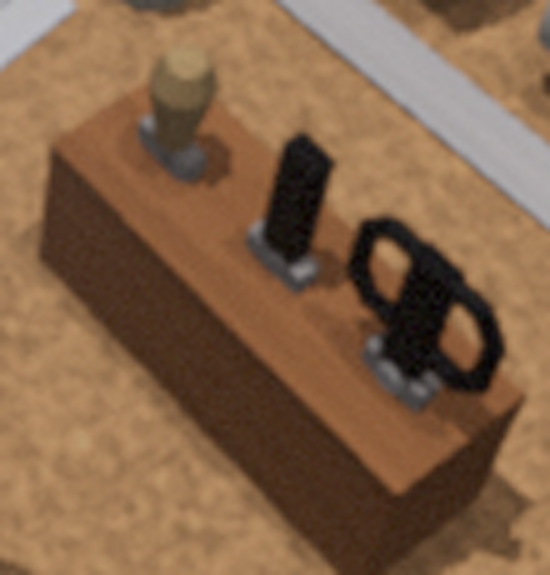

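The crops confirm both: the dark grey fallen weight lies on the card, its stem at yaw about -8°, and the black two-loop shears stand in the block's -y end slot. The weight's stem pinch point is near (0.615, 0.0895). I'll travel above it first.

```bash
cat >> h.py <<'E'
def go(P,yaw_y=None):
    p,A,s=tool();d=A.T@(np.array(P)-p)*100
    print("t",s["time"],"pos",p,"yaw of tool y",np.degrees(np.arctan2(A[1,1],A[0,1])),"w",s["width"],"F",s["ft_force"])
    sp=0
    if yaw_y is not None:
        sp=-(yaw_y-np.degrees(np.arctan2(A[1,1],A[0,1])))
    print("remaining tool cm",d,"spin",sp)
E
python3 -m inch '[{"translation":[0,-2.6,4.45],"spin":0},{"translation":[0,-2.6,4.45],"spin":0},{"translation":[0,-2.6,4.45],"spin":0},{"translation":[0,-2.6,4.45],"spin":0},{"translation":[0,-2.6,4.45],"spin":0},{"translation":[0,-2.6,4.45],"spin":0},{"translation":[0,-2.6,4.45],"spin":0},{"translation":[0,-2.6,4.45],"spin":0},{"translation":[0,-2.6,4.45],"spin":0},{"translation":[0,-2.6,4.45],"spin":0}]' 0
python3 -c "
from h import *
go([.615,.0895,.12],81.7)"
```

```text
time: 1.35
ee_pos: [0.5555, 0.1602, 0.2352]
eef_rot: [0.131, 0.696, -0.135, 0.693]
ft_force: [1.0, 0.9, -0.3]
width: 0.0868
t 1.35 pos [0.5555 0.1602 0.2352] yaw of tool y 68.34899449920982 w 0.08676318153760335 F [ 1.0185  0.8868 -0.3353]
remaining tool cm [11.5195 -4.3092  8.1833] spin -13.35100550079018
```

```bash

python3 -m inch '[{"translation":[0,-2.1,4.1],"spin":-6.7},{"translation":[2,-1.6,4.3],"spin":-6.7},{"translation":[4,0,0],"spin":0},{"translation":[3,0,0],"spin":0},{"translation":[0,0,0],"spin":0}]' 0
python3 - <<'E'
from h import *
go([.615,.0895,.024],81.7)
E
```

```text
time: 1.98
ee_pos: [0.6261, 0.0903, 0.1412]
eef_rot: [0.048, 0.707, -0.053, 0.703]
ft_force: [0.1, 0.4, 0.1]
width: 0.087
t 1.975 pos [0.6261 0.0903 0.1412] yaw of tool y 81.79079415727817 w 0.08702519913050734 F [0.0679 0.3756 0.0946]
remaining tool cm [11.7284 -0.15   -1.0219] spin 0.09079415727816809
```

```bash

python3 -m inch '[{"translation":[3,-0.1,-0.6],"spin":0},{"translation":[3,0,-0.5],"spin":0},{"translation":[2,0,0],"spin":0},{"translation":[0,0,0],"spin":0}]' 0
python3 - <<'E'
from h import *
go([.615,.0895,.024],81.7)
snap("side","a1",(260,160,400,270),5)
E
```

```text
time: 2.48
ee_pos: [0.6171, 0.0919, 0.0645]
eef_rot: [0.048, 0.706, -0.052, 0.705]
ft_force: [0.3, -0.0, 0.6]
width: 0.0869
t 2.475 pos [0.6171 0.0919 0.0645] yaw of tool y 81.85666396433255 w 0.08692805246817019 F [ 0.2745 -0.0333  0.6024]
remaining tool cm [ 4.0532 -0.2498 -0.1705] spin 0.1566639643325516
```

View pics/a1.png

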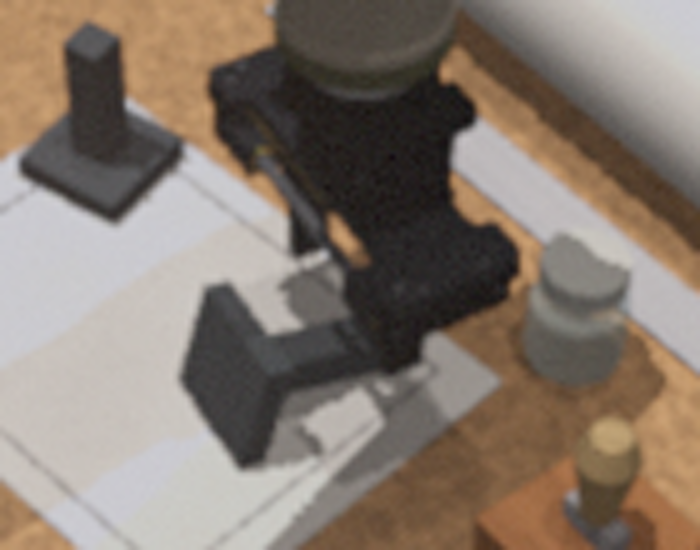

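```bash
python3 - <<'E'
from h import *
print("jar top",plane("top",(313,177),.075), "side",plane("side",(377,215),.075))
p,A,s=tool();print(np.degrees(np.arccos(-A[2,0])))
E
```

```text
jar top [0.7257 0.0234 0.075 ] side [0.7106 0.0142 0.075 ]
0.2620388772555554
```

```bash

python3 -m inch '[{"translation":[2,-0.2,-0.2],"spin":0},{"translation":[1.5,0,0],"spin":0},{"translation":[0.4,0,0],"spin":0},{"translation":[0,0,0],"spin":0}]' 0
python3 - <<'E'
from h import *
go([.615,.0895,.024],81.7)
E
```

```text
time: 3.02
ee_pos: [0.6172, 0.0903, 0.0264]
eef_rot: [0.049, 0.704, -0.052, 0.707]
ft_force: [-0.4, -0.2, -0.2]
width: 0.0871
t 3.025 pos [0.6172 0.0903 0.0264] yaw of tool y 81.84272260656233 w 0.08711501052922617 F [-0.4189 -0.1569 -0.2394]
remaining tool cm [ 0.2352 -0.104  -0.2032] spin 0.14272260656233016
```

Close on the stem. A moderate grip should let the weight swivel in the pads.

```bash

python3 -m inch '[{"translation":[0.2,0,-0.2],"spin":0},{"translation":[0,0,0],"spin":0},{"translation":[0,0,0],"spin":0},{"translation":[0,0,0],"spin":0},{"translation":[0,0,0],"spin":0},{"translation":[0,0,0],"spin":0},{"translation":[0,0,0],"spin":0},{"translation":[0,0,0],"spin":0}]' 1 12
python3 - <<'E'
from h import *
go([.615,.0895,.024],81.7)
E
```

```text
time: 4.03
ee_pos: [0.616, 0.0904, 0.0256]
eef_rot: [0.049, 0.703, -0.051, 0.708]
ft_force: [0.8, -0.4, 0.3]
width: 0.0238
t 4.025 pos [0.616  0.0904 0.0256] yaw of tool y 81.84643660032947 w 0.023770817298777506 F [ 0.8011 -0.376   0.3389]
remaining tool cm [ 0.1579 -0.1063 -0.085 ] spin 0.1464366003294657
```

```bash

python3 -m inch '[{"translation":[-0.8,0,-0.25],"spin":0},{"translation":[-0.8,0,-0.25],"spin":0},{"translation":[-0.75,0,-0.4],"spin":0},{"translation":[-0.7,0,-0.4],"spin":0},{"translation":[-0.6,0,-0.5],"spin":0},{"translation":[-0.6,0,-0.5],"spin":0},{"translation":[0,0,0],"spin":0}]' 1 12
python3 - <<'E'
from h import *
go([.615,.0895,.024],81.7)
snap("side","a2",(260,160,400,270),5)
E
```

```text
time: 4.9
ee_pos: [0.5909, 0.0938, 0.071]
eef_rot: [0.049, 0.703, -0.052, 0.707]
ft_force: [0.1, -1.2, -2.1]
width: 0.0242
t 4.9 pos [0.5909 0.0938 0.071 ] yaw of tool y 81.83388630950547 w 0.024159704165787842 F [ 0.0539 -1.2183 -2.1087]
remaining tool cm [ 4.7163 -0.0666  2.4159] spin 0.13388630950547054
```

View pics/a2.png

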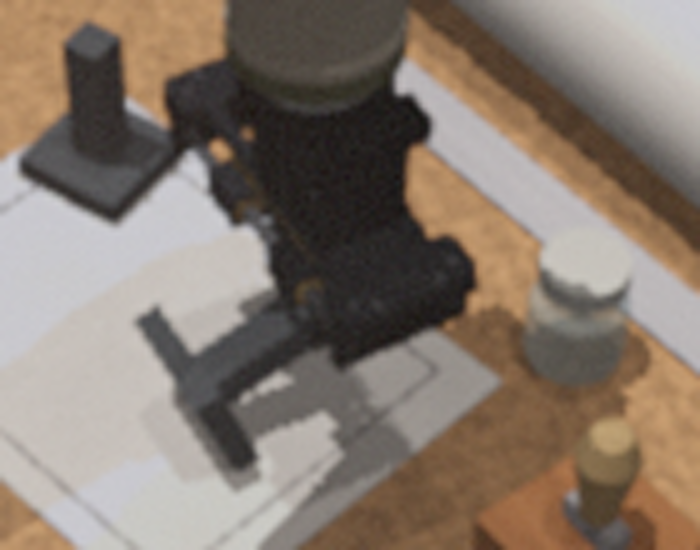

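```bash

python3 -m inch '[{"translation":[-0.55,0,-0.6],"spin":0},{"translation":[-0.5,0,-0.6],"spin":0},{"translation":[-0.45,0,-0.7],"spin":0},{"translation":[-0.4,0,-0.75],"spin":0},{"translation":[-0.3,0,-0.8],"spin":0},{"translation":[-0.2,0,-0.8],"spin":0},{"translation":[-0.15,0,-0.8],"spin":0},{"translation":[0,0,-0.8],"spin":0},{"translation":[0,0,0],"spin":0}]' 1 12
python3 - <<'E'
from h import *
go([.528,.102,.092],81.7)
snap("side","a3",(260,160,400,270),5)
E
```

```text
time: 6.08
ee_pos: [0.5299, 0.1025, 0.0992]
eef_rot: [0.049, 0.702, -0.051, 0.709]
ft_force: [-0.8, -0.9, 0.6]
width: 0.0239
t 6.075 pos [0.5299 0.1025 0.0992] yaw of tool y 81.8112563475577 w 0.023921906694283575 F [-0.8357 -0.9381  0.5669]
remaining tool cm [ 0.7193 -0.08   -0.1904] spin 0.11125634755769909
```

View pics/a3.png

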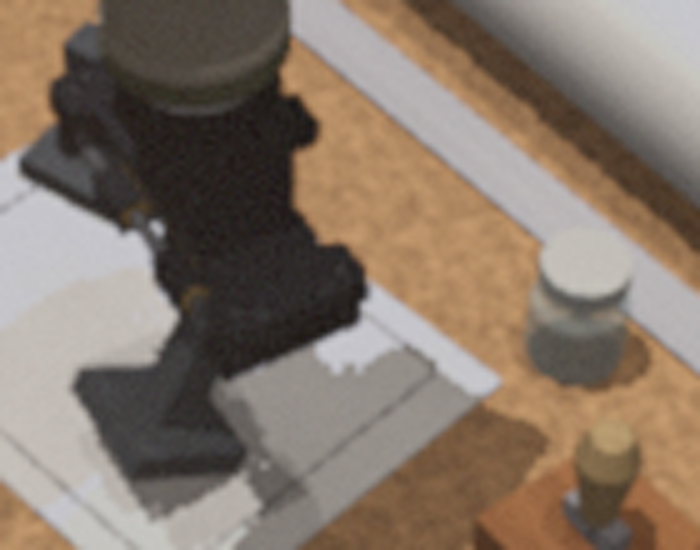

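```bash

python3 -m inch '[{"translation":[0.05,0,-0.7],"spin":0},{"translation":[0.15,0,-0.7],"spin":0},{"translation":[0.2,0,-0.7],"spin":0},{"translation":[0.2,0,-0.6],"spin":0},{"translation":[0.1,0,0],"spin":0}]' 1 12
python3 - <<'E'
from h import *
go([.5,.106,.085],81.7)
snap("side","a4",(260,160,400,270),5)
E
```

```text
time: 6.75
ee_pos: [0.503, 0.1064, 0.0945]
eef_rot: [0.05, 0.701, -0.052, 0.709]
ft_force: [-7.3, -3.0, 17.1]
width: 0.0236
t 6.75 pos [0.503  0.1064 0.0945] yaw of tool y 81.74389798814757 w 0.023558069149851733 F [-7.3123 -2.9936 17.0707]
remaining tool cm [ 0.9497 -0.0776 -0.3058] spin 0.04389798814756318
```

View pics/a4.png

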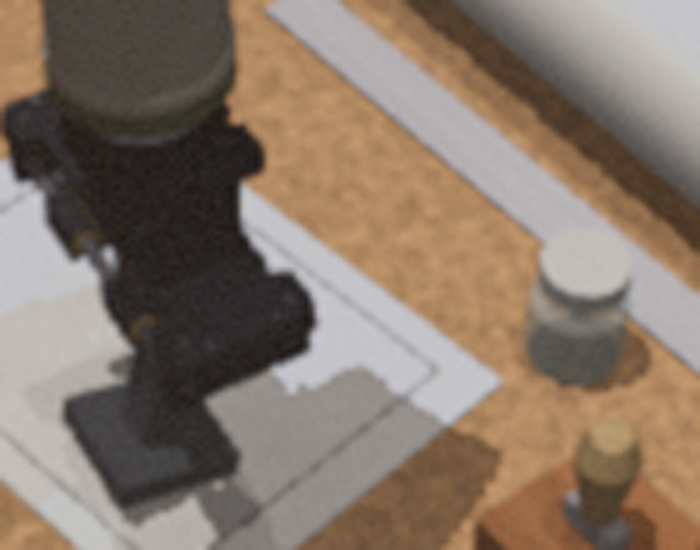

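```bash

python3 -m inch '[{"translation":[-0.2,0,-0.1],"spin":0},{"translation":[0,0,0],"spin":0}]' 1 12
python3 -m inch '[{"translation":[0,0,0],"spin":0},{"translation":[0,0,0],"spin":0},{"translation":[0,0,0],"spin":0},{"translation":[0,0,0],"spin":0},{"translation":[-1,0,0],"spin":0},{"translation":[-3,0,0],"spin":0},{"translation":[-4,0,0],"spin":0},{"translation":[-4,0,0],"spin":0},{"translation":[-3,0,0],"spin":0},{"translation":[0,0,0],"spin":0}]' 0
python3 - <<'E'
from h import *
go([.59,-.27,.22],0)
snap("side","a5",(240,150,460,350),3)
snap("top","a5t",(170,190,480,330),2.5)
E
```

```text
time: 7.05
ee_pos: [0.5, 0.1066, 0.0949]
eef_rot: [0.05, 0.703, -0.052, 0.708]
ft_force: [0.1, 0.0, -5.4]
width: 0.0243
time: 8.3
ee_pos: [0.4994, 0.1072, 0.2538]
eef_rot: [0.051, 0.701, -0.051, 0.709]
ft_force: [-0.1, 0.2, -0.8]
width: 0.0867
t 8.3 pos [0.4994 0.1072 0.2538] yaw of tool y 81.7254913737059 w 0.08673618743563419 F [-0.1095  0.2451 -0.8319]
remaining tool cm [  3.5524 -36.0238  14.3541] spin 81.7254913737059
```

View pics/a5.png

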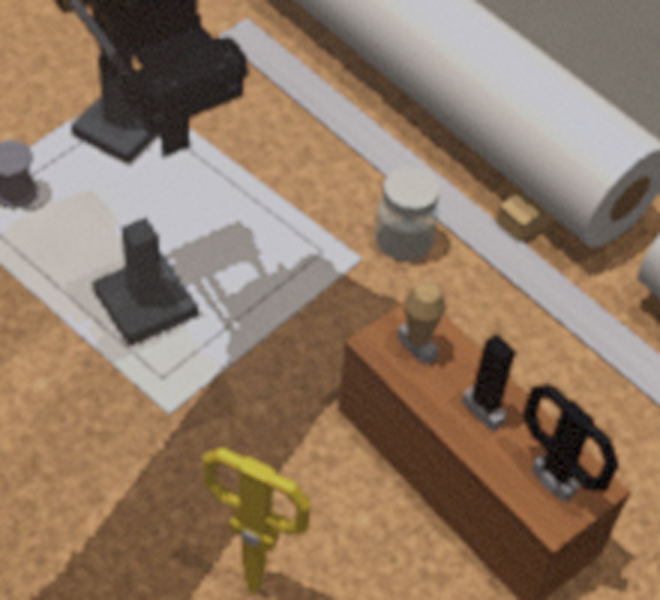

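View pics/a5t.png

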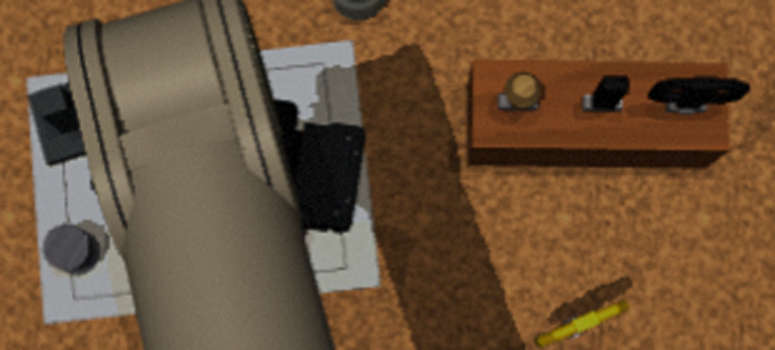

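Weight A now stands upright on the card at about side (288,245), well inside its edges. Next I'll locate the shears precisely.

```bash
python3 - <<'E'
from h import *
for p in [(475,130),(720,122)]: print("loop ends",plane("top",(350+p[0]/6-.4,205+p[1]/6-.4),.162))
print("bar top side",plane("side",(345+440/5-.4,235+255/5-.4),.194))
# black mask in side: loop outer extents
im=cv2.imread("pics/side0.png");m=(im.max(2)<45).astype(np.uint8)
m2=np.zeros_like(m);m2[270:325,410:450]=m[270:325,410:450]
n,l,st,c=cv2.connectedComponentsWithStats(m2);k=1+np.argmax(st[1:,4]);print(st[k],c[k])
t=cv2.imread("pics/top0.png");mt=(t.max(2)<30).astype(np.uint8);m2=np.zeros_like(mt);m2[212:240,425:475]=mt[212:240,425:475]
n,l,s2,c2=cv2.connectedComponentsWithStats(m2);k2=1+np.argmax(s2[1:,4]);print(s2[k2],c2[k2])
ys,xs=np.where(l==k2)
print("tri centroid",tri(c[k],c2[k2]))
mb=cv2.minAreaRect(np.stack([xs,ys],1).astype(np.float32));print(mb)
# collar on block top
for p in [(520,175),(618,175)]: print("collar low edge",plane("top",(350+p[0]/6-.4,205+p[1]/6-.4),.11))
E
```

```text
loop ends [ 0.5901 -0.2265  0.162 ]
loop ends [ 0.5933 -0.3144  0.162 ]
bar top side [ 0.5901 -0.2691  0.194 ]
[415 279  30  34 430] [429.2209 296.7791]
[430 221  40  13 347] [448.7464 226.2248]
tri centroid (array([ 0.5917, -0.2709,  0.1515]), np.float64(0.0022159433159853917))
((449.5310363769531, 226.87242126464844), (11.958549499511719, 39.11442565917969), 85.2363510131836)
collar low edge [ 0.5845 -0.2519  0.11  ]
collar low edge [ 0.5846 -0.2885  0.11  ]
```

```bash

python3 -m inch '[{"translation":[0,-4.5,1.8],"spin":0},{"translation":[0,-4.5,1.8],"spin":0},{"translation":[0,-4.5,1.8],"spin":0},{"translation":[0,-4.5,1.8],"spin":0},{"translation":[0,-4.5,1.8],"spin":0},{"translation":[0,-4.5,1.8],"spin":0},{"translation":[0,-4.5,1.8],"spin":0},{"translation":[0,-4.5,1.8],"spin":0},{"translation":[0,0,0],"spin":10},{"translation":[0,0,0],"spin":10},{"translation":[0,0,0],"spin":10},{"translation":[0,0,0],"spin":10},{"translation":[0,0,0],"spin":10},{"translation":[0,0,0],"spin":10},{"translation":[0,0,0],"spin":10},{"translation":[0,0,0],"spin":10},{"translation":[0,0,0],"spin":0}]' 0
python3 - <<'E'
from h import *
go([.591,-.27,.24],0)
print(r.read_state()["joint_positions"])
E
```

```text
time: 10.52
ee_pos: [0.5817, -0.2802, 0.2275]
eef_rot: [-0.495, -0.504, 0.511, -0.489]
ft_force: [0.4, -0.2, 0.6]
width: 0.0868
t 10.525 pos [ 0.5817 -0.2802  0.2275] yaw of tool y -0.7628474732901293 w 0.08680936840162473 F [ 0.3568 -0.2219  0.5524]
remaining tool cm [-1.2746  0.8812 -1.0265] spin -0.7628474732901293
[-0.2059  0.5039  0.8278  1.4275 -0.3522  1.396   0.6158]
```

```bash

python3 -m inch '[{"translation":[0,0.9,-1.0],"spin":-0.8},{"translation":[0,0,0],"spin":0},{"translation":[0,0,0],"spin":0}]' 0
python3 - <<'E'
from h import *
go([.591,-.27,.161],0)
snap("side","b1",(345,180,485,350),3.4)
E
```

```text
time: 10.9
ee_pos: [0.5913, -0.269, 0.2261]
eef_rot: [0.489, 0.511, -0.506, 0.494]
ft_force: [-0.1, -1.0, -0.3]
width: 0.0873
t 10.9 pos [ 0.5913 -0.269   0.2261] yaw of tool y 0.5714261126435805 w 0.08734681234420184 F [-0.1017 -0.9654 -0.2998]
remaining tool cm [6.5041 0.1836 0.099 ] spin 0.5714261126435805
```

View pics/b1.png

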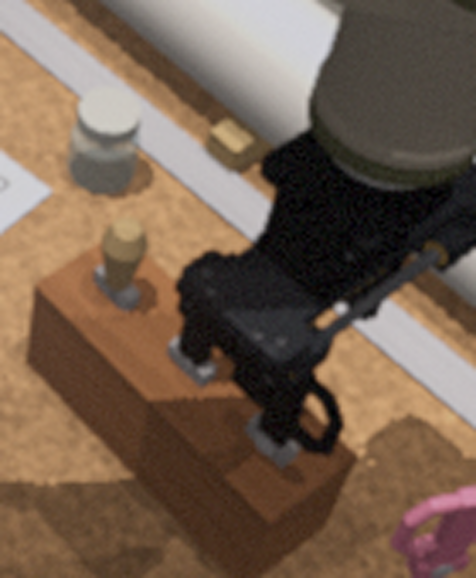

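```bash

python3 -m inch '[{"translation":[2,0.05,0],"spin":0},{"translation":[2,0.05,0],"spin":0},{"translation":[1.5,0,0],"spin":0},{"translation":[0,0,0],"spin":0}]' 0
python3 - <<'E'
from h import *
go([.591,-.27,.161],0)
E
```

```text
time: 11.45
ee_pos: [0.5894, -0.269, 0.1661]
eef_rot: [0.489, 0.511, -0.506, 0.494]
ft_force: [0.0, -0.3, 0.2]
width: 0.087
t 11.45 pos [ 0.5894 -0.269   0.1661] yaw of tool y 0.5858734562940694 w 0.08699471696791748 F [ 0.0125 -0.3289  0.1679]
remaining tool cm [0.5066 0.173  0.1053] spin 0.5858734562940694
```

```bash

python3 -m inch '[{"translation":[0.5,0.17,0.1],"spin":0},{"translation":[0,0,0],"spin":0}]' 0
python3 -m inch '[{"translation":[0,0,0],"spin":0},{"translation":[0,0,0],"spin":0},{"translation":[0,0,0],"spin":0},{"translation":[0,0,0],"spin":0},{"translation":[0,0,0],"spin":0},{"translation":[0,0,0],"spin":0},{"translation":[0,0,0],"spin":0},{"translation":[0,0,0],"spin":0},{"translation":[0,0,0],"spin":0}]' 1 40
python3 - <<'E'
from h import *
go([.591,-.27,.161],0)
snap("side","b2",(345,180,485,350),3.4)
E
```

```text
time: 11.7
ee_pos: [0.5913, -0.2703, 0.1613]
eef_rot: [0.489, 0.511, -0.506, 0.494]
ft_force: [-0.2, 0.3, -0.2]
width: 0.0873
time: 12.82
ee_pos: [0.5918, -0.2706, 0.1626]
eef_rot: [0.49, 0.51, -0.505, 0.495]
ft_force: [0.6, 0.6, 0.5]
width: 0.0117
t 12.825 pos [ 0.5918 -0.2706  0.1626] yaw of tool y 0.5870779689639859 w 0.011668375744225643 F [0.6262 0.5798 0.4957]
remaining tool cm [ 0.1635 -0.077  -0.0624] spin 0.5870779689639859
```

View pics/b2.png

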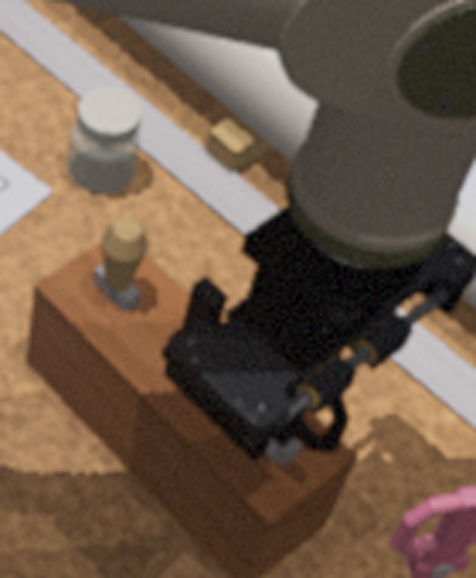

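```bash
python3 -c "
from h import *
p,A,s=tool();print(A.T@[0,0,1])"
python3 -m inch '[{"translation":[-1.5,-0.04,0],"spin":0},{"translation":[-2,-0.05,0],"spin":0},{"translation":[-2,-0.05,0],"spin":0}]' 1 40
python3 - <<'E'
from h import *
go([.591,-.27,.30],0)
print(tool()[1].T@[0,0,1])
E
```

```text
[-0.9995 -0.0315 -0.0003]
time: 13.25
ee_pos: [0.5918, -0.2702, 0.2202]
eef_rot: [0.489, 0.511, -0.505, 0.494]
ft_force: [0.6, -0.1, -1.0]
width: 0.012
t 13.25 pos [ 0.5918 -0.2702  0.2202] yaw of tool y 0.5910904121222831 w 0.012047313328502033 F [ 0.6396 -0.1401 -1.0491]
remaining tool cm [-7.9777 -0.3461 -0.0273] spin 0.5910904121222831
[-0.9995 -0.0331 -0.0008]
```

```bash

python3 -m inch '[{"translation":[-2,-0.08,0],"spin":0},{"translation":[-2,-0.07,0],"spin":0},{"translation":[-2,-0.07,0],"spin":0},{"translation":[-2,-0.07,0],"spin":0},{"translation":[0,0,0],"spin":0},{"translation":[0,0,0],"spin":0}]' 1 40
python3 - <<'E'
from h import *
go([.47,-.285,.22],90)
snap("side","b3",(300,100,540,350),2.4)
print(r.read_state()["joint_positions"])
E
```

```text
time: 14.0
ee_pos: [0.5912, -0.2716, 0.312]
eef_rot: [0.491, 0.508, -0.505, 0.496]
ft_force: [-0.5, -0.9, -1.9]
width: 0.0117
t 14.0 pos [ 0.5912 -0.2716  0.312 ] yaw of tool y 0.5188278745601413 w 0.011747664162861916 F [-0.5481 -0.9423 -1.894 ]
remaining tool cm [  9.5172 -11.8832   1.2103] spin -89.48117212543985
[-0.2056  0.4755  0.8411  1.2799 -0.3317  1.554   0.599 ]
```

View pics/b3.png

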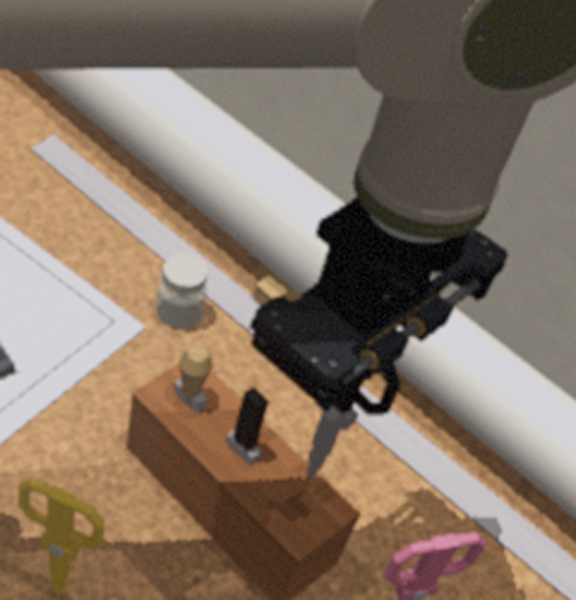

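```bash

python3 -m inch '[{"translation":[0,-0.7,0],"spin":-10},{"translation":[0,-0.7,0],"spin":-10},{"translation":[0,-0.7,0],"spin":-10},{"translation":[0,0,0],"spin":-10},{"translation":[0,0,0],"spin":-10},{"translation":[0,0,0],"spin":-10},{"translation":[0,0,0],"spin":-10},{"translation":[0,0,0],"spin":-10},{"translation":[0,0,0],"spin":-9.5},{"translation":[0,0,0],"spin":0}]' 1 40
python3 - <<'E'
from h import *
go([.527,-.285,.25],90)
print(r.read_state()["joint_positions"])
E
```

```text
time: 15.3
ee_pos: [0.5671, -0.2738, 0.3041]
eef_rot: [-0.017, 0.721, 0.018, 0.693]
ft_force: [0.3, 0.7, -1.3]
width: 0.0121
t 15.3 pos [ 0.5671 -0.2738  0.3041] yaw of tool y 92.83242811062851 w 0.012128903158867187 F [ 0.2525  0.6838 -1.3095]
remaining tool cm [ 5.559  -0.9342 -3.8433] spin 2.8324281106285127
[-0.0354  0.375   0.5588  1.3352 -0.1779  1.5213  2.1275]
```

```bash

python3 -m inch '[{"translation":[0,-0.5,-2],"spin":2.8},{"translation":[0,-0.5,-2.3],"spin":0},{"translation":[2,0,0],"spin":0},{"translation":[3,0,0],"spin":0},{"translation":[0,0,0],"spin":0}]' 1 40
python3 - <<'E'
from h import *
go([.53,-.285,.215],90)
snap("side","b4",(300,150,480,350),3)
E
```

```text
time: 15.92
ee_pos: [0.5201, -0.2845, 0.2528]
eef_rot: [0.009, 0.722, -0.008, 0.692]
ft_force: [-0.2, -0.1, -2.6]
width: 0.0117
t 15.925 pos [ 0.5201 -0.2845  0.2528] yaw of tool y 88.662219284426 w 0.011746284040230651 F [-0.1778 -0.1394 -2.5954]
remaining tool cm [ 3.7355 -0.0288  1.1527] spin -1.3377807155739987
```

View pics/b4.png

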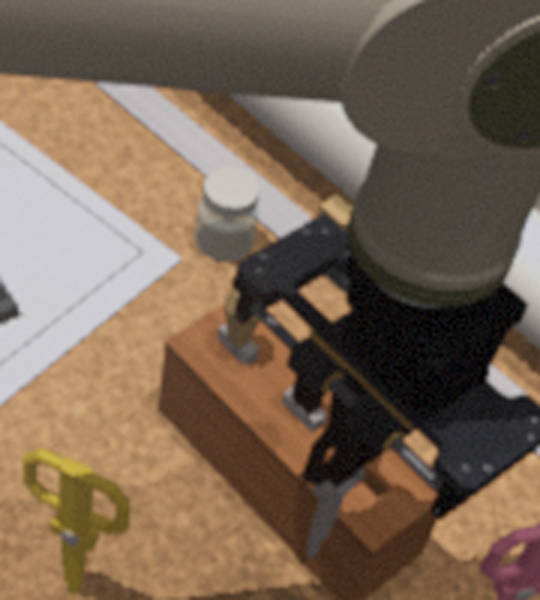

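```bash

python3 -m inch '[{"translation":[2,0,0.5],"spin":0},{"translation":[2,0,0.3],"spin":0},{"translation":[0,0,0],"spin":0}]' 1 30
python3 - <<'E'
from h import *
go([.619,-.285,.187],90)
p,A,s=tool();print(A.T@[0,0,-1],A.T@[1,0,0])
E
```

```text
time: 16.35
ee_pos: [0.5291, -0.2852, 0.2136]
eef_rot: [0.009, 0.72, -0.009, 0.694]
ft_force: [-0.2, 0.1, -1.2]
width: 0.0118
t 16.35 pos [ 0.5291 -0.2852  0.2136] yaw of tool y 88.55824552024367 w 0.011824452251129632 F [-0.2002  0.0999 -1.2049]
remaining tool cm [2.3213 0.2422 9.077 ] spin -1.4417544797563266
[0.9993 0.0004 0.0377] [-0.0377  0.0252  0.999 ]
```

```bash

python3 -m inch '[{"translation":[0,0,1],"spin":0},{"translation":[0,0,1],"spin":0},{"translation":[0.1,0,1],"spin":0},{"translation":[0.1,0,1],"spin":0},{"translation":[0.2,0,1],"spin":0},{"translation":[0,0,0],"spin":0}]' 1 30
python3 - <<'E'
from h import *
go([.619,-.285,.187],90)
snap("side","b5",(300,150,480,350),3)
E
```

```text
time: 17.1
ee_pos: [0.58, -0.2869, 0.2098]
eef_rot: [0.01, 0.723, -0.009, 0.691]
ft_force: [-1.7, 0.6, -2.2]
width: 0.0118
t 17.1 pos [ 0.58   -0.2869  0.2098] yaw of tool y 88.45055099560994 w 0.011779596513244166 F [-1.7308  0.5567 -2.2152]
remaining tool cm [2.1035 0.2949 3.9952] spin -1.5494490043900555
```

View pics/b5.png

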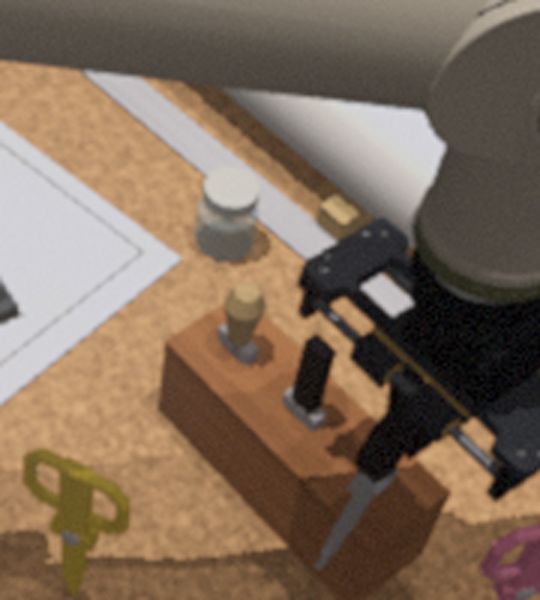

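```bash

python3 -m inch '[{"translation":[0.3,0,1],"spin":0},{"translation":[0.4,0,1],"spin":0},{"translation":[0.5,0,1],"spin":0},{"translation":[0.6,0,0.9],"spin":0},{"translation":[0.6,0,0.6],"spin":0},{"translation":[0,0,0],"spin":0}]' 1 30
python3 - <<'E'
from h import *
go([.619,-.285,.187],90)
snap("side","b6",(300,150,480,350),3)
E
```

```text
time: 17.9
ee_pos: [0.6263, -0.2887, 0.1846]
eef_rot: [0.01, 0.722, -0.01, 0.692]
ft_force: [-2.8, 0.4, -0.4]
width: 0.0121
t 17.9 pos [ 0.6263 -0.2887  0.1846] yaw of tool y 88.41170095720025 w 0.012075533539811344 F [-2.7718  0.366  -0.3785]
remaining tool cm [-0.2113  0.3534 -0.7531] spin -1.588299042799747
```

View pics/b6.png

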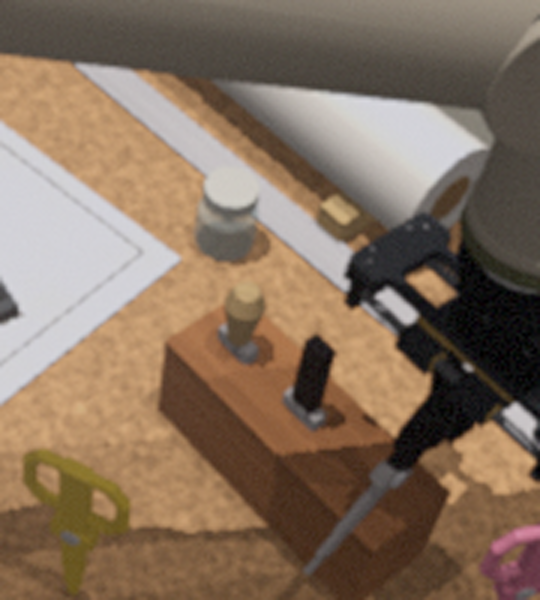

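```bash

python3 -m inch '[{"translation":[0,0,0],"spin":0},{"translation":[0,0,0],"spin":0},{"translation":[-1,0,-0.6],"spin":0},{"translation":[-2,0,-0.5],"spin":0},{"translation":[-3,0,0],"spin":0},{"translation":[-3,0,0],"spin":0},{"translation":[0,0,0],"spin":0}]' 1 60
python3 - <<'E'
from h import *
go([.69,.13,.26],90)
snap("side","b7",(300,150,480,350),3)
snap("top","b7t",(330,150,530,300),4)
E
```

```text
time: 18.82
ee_pos: [0.6182, -0.289, 0.284]
eef_rot: [0.01, 0.719, -0.01, 0.694]
ft_force: [0.1, -0.1, -2.9]
width: 0.0111
t 18.825 pos [ 0.6182 -0.289   0.284 ] yaw of tool y 88.36718694162548 w 0.01112752106951392 F [ 0.1098 -0.059  -2.9066]
remaining tool cm [ 2.1535 42.0858  6.0584] spin -1.6328130583745235
```

View pics/b7.png

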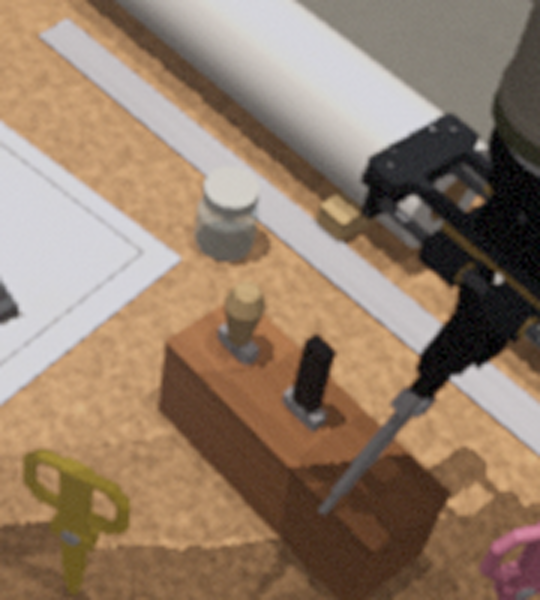

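View pics/b7t.png

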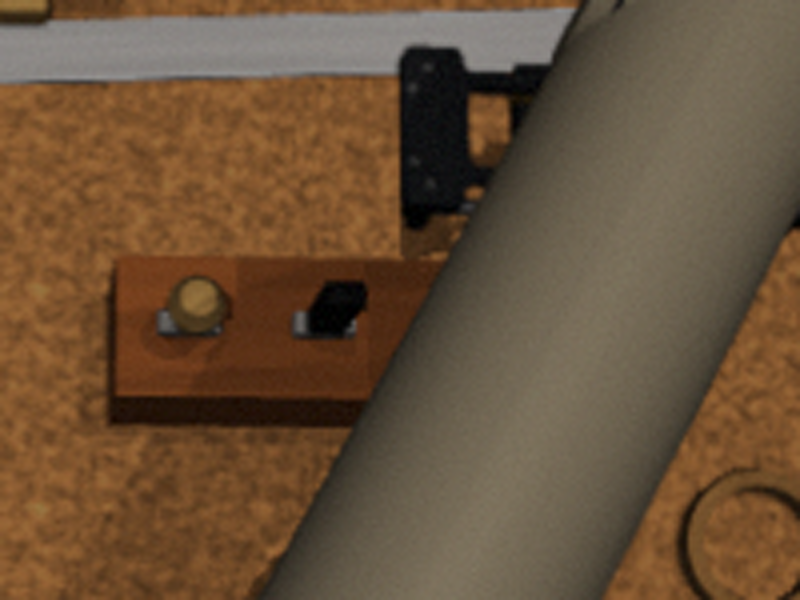

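```bash

python3 -m inch '[{"translation":[0,2,0.4],"spin":0},{"translation":[0,3.5,0.5],"spin":0},{"translation":[0,3.5,0.5],"spin":0},{"translation":[0,3.5,0.5],"spin":0},{"translation":[0,3.5,0.5],"spin":0},{"translation":[0,3.5,0.5],"spin":0},{"translation":[0,3.5,0.5],"spin":0},{"translation":[0,3.5,0.5],"spin":0},{"translation":[0,3.5,0.5],"spin":0},{"translation":[0,3.5,0.5],"spin":0},{"translation":[0,3.5,0.5],"spin":0},{"translation":[0,2,0],"spin":0},{"translation":[0,0,0],"spin":0}]' 1 60
python3 - <<'E'
from h import *
go([.685,.14,.213],90)
print(r.read_state()["joint_positions"])
snap("side","b8",(230,100,430,290),3.1)
E
```

```text
time: 20.55
ee_pos: [0.6763, 0.1351, 0.2655]
eef_rot: [0.008, 0.728, -0.002, 0.685]
ft_force: [-0.2, -1.1, -1.4]
width: 0.0116
t 20.55 pos [0.6763 0.1351 0.2655] yaw of tool y 89.19086446673883 w 0.01158695348270382 F [-0.1545 -1.098  -1.4015]
remaining tool cm [5.1913 0.463  1.1827] spin -0.8091355332611698
[-0.5193  0.5351  0.426   1.1789 -0.2289  1.5291  1.4327]
```

View pics/b8.png

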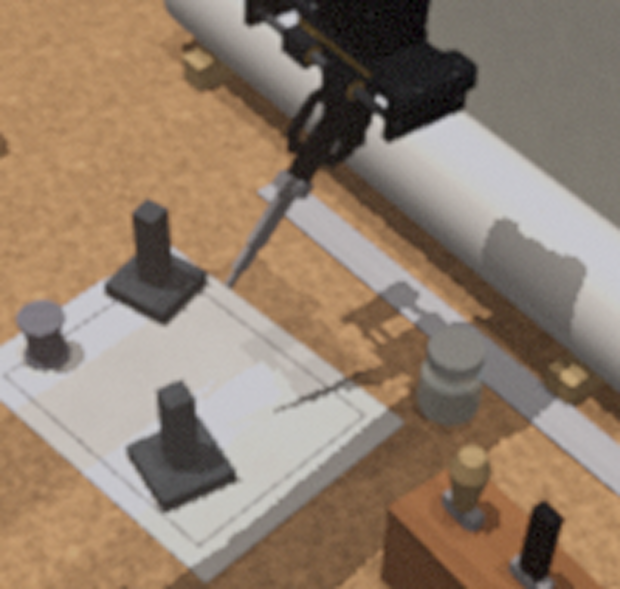

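```bash
cat >> h.py <<'E'
def tip(px,y):
    o,d=ray("side",px);T=o+d*(y-o[1])/d[1]
    p,A,s=tool();g=p-.002*A[:,0];v=g-T
    print("tip",T,"len",np.linalg.norm(v),"lean",np.degrees(np.arccos(v[2]/np.linalg.norm(v))))
    return T
E
python3 -c "
from h import *
tip((304.2-.3,191.9-.3),.135)"
```

```text
tip [0.5623 0.135  0.1568] len 0.15917450575510672 lean 45.87439449839247
```

```bash

python3 -m inch '[{"translation":[1.5,0,0.2],"spin":0},{"translation":[1.5,0,0.2],"spin":0},{"translation":[1.5,0,0.2],"spin":0},{"translation":[0.8,0,0.2],"spin":0},{"translation":[0,0,0],"spin":0},{"translation":[0,0,0],"spin":0},{"translation":[0,0,0],"spin":0},{"translation":[0,0,0],"spin":0}]' 1 60
python3 - <<'E'
from h import *
go([.685,.14,.213],90)
snap("side","b9",(230,100,430,290),3.1)
snap("top","b9t")
E
```

```text
time: 21.6
ee_pos: [0.6817, 0.1281, 0.2087]
eef_rot: [0.01, 0.728, -0.006, 0.686]
ft_force: [-0.6, -0.5, -2.0]
width: 0.0116
t 21.6 pos [0.6817 0.1281 0.2087] yaw of tool y 88.71712621232071 w 0.011611394100975714 F [-0.6088 -0.5026 -2.0111]
remaining tool cm [-0.4446  1.1962  0.2745] spin -1.2828737876792928
```

View pics/b9.png

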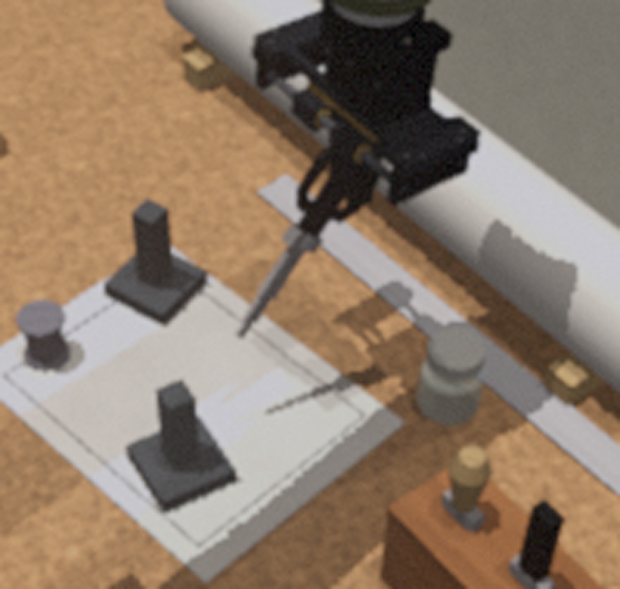

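View pics/b9t.png

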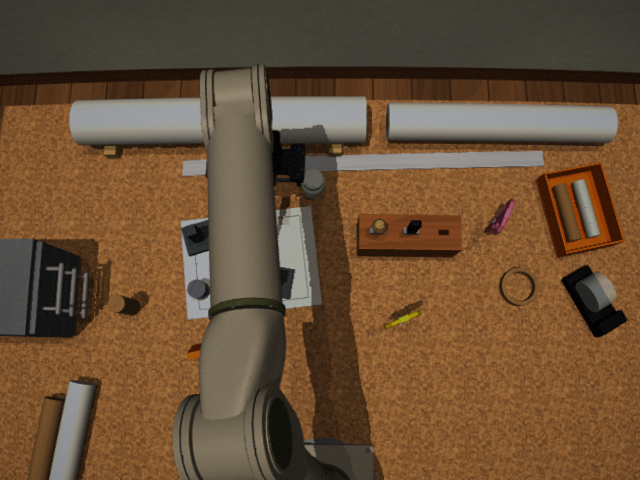

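```bash
python3 - <<'E'
from h import *
T=tip((230+241/3.1-.3,100+335/3.1-.3),.128)
c=np.array([.5374,.1764]);a=np.radians(6.2);R2=np.array([[np.cos(a),np.sin(a)],[-np.sin(a),np.cos(a)]])
print("tip in card",R2@(T[:2]-c))
w=plane("side",(230+178/3.1-.3,100+388/3.1-.3),.102);print("weight top",w,"card",R2@(w[:2]-c))
s=r.read_state();print(s["joint_vel"],s["ft_force"],s["width"])
E
```

```text
tip [0.567  0.128  0.1001] len 0.15939574430601966 lean 46.097657509712555
tip in card [ 0.0242 -0.0513]
weight top [0.4907 0.1112 0.102 ] card [-0.0535 -0.0598]
[-0.0004  0.0012 -0.0006  0.0036 -0.0018 -0.0019 -0.0002] [-0.2195 -0.6167 -0.9634] 0.01147359734760902
```

```bash
python3 -c "
from bench import close_job
print(close_job())"
```

```text
the job is handed in; nothing more can be done
None
```

The weight stands upright on the card, and the shears are held slanted over it. The job is handed in at about 22 s of the 61 s; it reported no verdict.

- **Weight:** I pinched the stem, raised it in an arc about its base edge and let go. It stands at about (-54, -60) mm from the card's centre, well inside the edges.
- **Shears:** I drew the black shears straight up out of the block, then turned them in the grip by pushing the blade lightly against the block's empty end edge. They are now held with 60 N of grip force.

The last check, from the side view and the robot's state:
- **Lean:** about 46° from upright, points down.
- **Points:** about 10 cm above the card, at (+24, -51) mm from its centre.
- **Stillness:** the arm was still, and the lean had not changed between the last two looks.
- **Surroundings:** nothing seen touching the shears, and the other things I could see were where they started. In the last top view the arm hid part of the card.

No check failed. The tool frame tilted up to about 3.5° from vertical during the moves. The loop-to-loop span I measured on the shears was about 6 mm over the listed 82 mm, probably from picture blur. Neither affected the result.

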